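# Index the dish carriage to the beaker station

### The job

The dish carriage on the notched rail is locked in the end notch. Pull its spring plunger up by the black knob, slide the carriage along the rail until it stands straight in front of the glass beaker behind the rail, and let the plunger drop fully home into the notch there. Do not shift or tip the beaker, and let go of the knob.

Things in the scene. Friction and masses are not known exactly. Their poses are not given: they have to be found in the camera images.
- plunger_knob (a point): Centre of the black upright round knob (28 mm wide, 28 tall, spanning z 86 to 114 mm when home) of the spring plunger; bushing of 24 mm below it to z 80, aluminium carriage saddle 70 mm long to z 56. A shelf with a petri dish (top z 59) juts out 112 mm to +x. Rises with the plunger, moves with the carriage. z up, y along the rail in the travel direction, x across it to the beaker's side.
- carriage (a joint): Carriage travel along the fixed notched rail in m, along the knob's y: 0 in the end notch where it starts locked, to 0.336. Notches at 0, 0.110, 0.220, 0.330. Their mouths, 40 mm wide, are bevelled down to 16 mm slots: the 13 mm nose, let go within 12 mm of a notch's middle, centres itself; elsewhere it rests on the bar. Friction about 1 N.
- plunger (a joint): Plunger lift in m, 0 fully home in a notch, range 0 to 0.036. A spring pulls it down with 5 N at 0 to 9 N at 0.036. Below about 0.006 the carriage is locked. The nose stands at 0.025 when it rests on the bar between notches; at 0.028 to 0.034 it slides freely past them.
- beaker: Clear glass beaker, 45 mm wide, with a dropper pipette in it up to 105 mm; loose; origin at its underside. It stands about 160 mm behind the rail (knob's +x), opposite one of the three free notches to about 10 mm; a dropper bottle and a low petri dish stand opposite the other two, in any order. Beakers elsewhere in the room do not count.
Mind the look-alikes: they are no part of the job. Of the things that look like the beaker, the smallest one is meant.

How it is judged:
On the way:
1. the plunger is pulled up out of the end notch (value of joint plunger above 0.012 m and value of joint carriage below 0.05 m), for 0.05 s.
At the end, for the whole second after the job is handed in: The plunger is home in a notch (lift under 4 mm), the carriage is at rest opposite the beaker (the knob within 35 mm of it along the rail), and the beaker stands upright within 30 mm of where it was (value of joint plunger below 0.004 m and y of beaker in the frame of plunger_knob between -0.035 and 0.035 m and velocity of joint carriage between -0.01 and 0.01 m/s and distance of beaker from where it was at the start of the episode below 0.03 m and angle between beaker's own z axis and vertical below 0.2 rad); the robot touches nothing.
It fails at once if the beaker is shifted more than 30 mm or tipped (distance of beaker from where it was at the start of the episode above 0.03 m or angle between beaker's own z axis and vertical above 0.35 rad).
It also fails if it takes over 35 s, if anything falls off the work surface, if the arm or the gripper's body presses on something with over 40 N, if the wrist force passes 120 N, or if a joint passes its speed limit or range.

### The arm

A 6-joint arm with a two-finger parallel gripper is mounted at the origin on a cart in front of the work surface, level with it; the furniture and walls round the work are solid. World frame = base frame: x ahead of the robot, y to its left, z up, the work surface at z = 0. Lengths are in m, angles in rad, forces in N, time in s.
With the tool pointing down it reaches from about 0.275 to 0.75 m from the base axis. Payload 10.2 kg.
Tool frame: the origin (TCP) lies on the centre line of the jaws, within the pads' length; the fingertips stand 14 mm ahead of it and the grasp point (between the pads) lies 5 mm behind it; z points along the fingers, y is the line along which they close (so a half turn about z gives the same grasp; the last joint's range is limited). The gripper opens to 88 mm and grips with 3 to 60 N. Pads are 18 mm wide; open, the fingers measure 123 mm over their backs; the gripper's body (75 mm by 187 mm) begins 45 mm behind the grasp point.
Start: joints at [-1.379, 0.313, 1.498, -0, 1.331, -0.223], TCP at [0.212, -0.48, 0.253] pointing down, gripper open.
Joint ranges: [-2.94, 2.94], [-0.97, 2.17], [0.19, 2.56], [-1.23, 4.37], [0.02, 3.11], [-2.88, 2.88]. Speed limits (rad/s): [2.39, 2.39, 3.01, 3.14, 3.14, 3.14].

### API

Orientations are given as [roll, pitch, yaw] about the fixed x, y, z axes, in that order (R = Rz(yaw) Ry(pitch) Rx(roll)).
In Python, from cell import arm gives the robot as it stands. Calls block until the motion is done:
- arm.move_pose(position, orientation): joint-space move of the TCP to a pose.
- arm.move_l(position, orientation=None, feed=0.15): straight line of the TCP; orientation=None keeps the orientation; feed is the mean speed in m/s.
- arm.move_joints(angles): joint-space move.
- arm.set_gripper(opening): opening from 0.0 (shut) to 1.0 (fully open); the grip force is fixed at half the most; returns when the fingers have stopped.
- arm.sleep(seconds).
- arm.solve_ik(position, orientation): joint angles nearest the present ones, or None.
- arm.get_image(name): name is "scene" or "top" or "wrist"; returns the picture (400x640x3 uint8, red, green, blue); there is no depth.
- arm.camera_params(name): a dict with "fx", "fy", "cx", "cy" (pixels), "pose" (4x4, takes a point from camera to world coordinates). Camera axes: x right, y up, looking along -z (the intrinsics and any distortion apply to the point x, -y, -z); pixel columns grow to the right and rows downward; lengths in m; the calibration is good to about 2 mm. The wrist camera is an equidistant fisheye: a pixel r from the principal point sees the ray r / f radians off the axis. A picture is of the moment at which its call begins: read the wrist's pose just before it. camera_params takes no time and is no camera call; for the wrist camera it gives the pose at the moment of the call.
A pose or a line that the arm cannot do raises arm.IKError and nothing moves.
- arm.sign_off(): hands the job in; it is judged then, once.
Readings, each from a call of its own:
- arm.read_time_s(): time.
- arm.read_q(): joint angles.
- arm.read_qvel(): joint speeds.
- arm.read_effort(): joint torques, N m.
- arm.read_ee_pos(): TCP position.
- arm.read_tcp_rot(): TCP orientation.
- arm.read_ft_force(): force on the tool from outside, world axes, zero at the start.
- arm.read_ft_torque(): the same for the moment, N m.
- arm.read_opening(): opening from 0.0 (shut) to 1.0 (fully open).
- arm.read_gripper_force(): force on a finger pad.
Only numpy, scipy, OpenCV 4.12 (cv2) and the standard library are available. Lean on these libraries where they do the work, as an engineer would, in place of code of your own. Each camera call takes 0.05 s, during which the arm holds its last target. There are 200 camera calls.

## Working session

There is one attempt and no reset: what is moved stays moved. The work goes in short steps, each a Python script; the robot and the scene stay as the last script left them, time stands still between calls to the robot, and variables do not carry over. Pictures are saved under pics/ and viewed, at most 10 in all, crops included, and the job is handed in when it is done.

```bash
mkdir -p pics; python3 - <<'E'
from cell import arm
import cv2
for n in("scene","top"):
    im=arm.get_image(n); cv2.imwrite(f"pics/{n}0.png",im[:,:,::-1])
    p=arm.camera_params(n); print(n,{k:(v.round(4).tolist() if k=="pose" else v) for k,v in p.items()})
print(arm.read_tcp_rot(),arm.read_time_s())
E
```

```text
scene {'fx': 520.9472933244693, 'fy': 520.9472933244693, 'cx': 322.76416998341904, 'cy': 203.00042956896047, 'pose': [[-0.6172, 0.4385, -0.6533, -0.0869], [-0.7865, -0.319, 0.5289, 0.5622], [0.0235, 0.8402, 0.5418, 0.6792], [0.0, 0.0, 0.0, 1.0]]}
top {'fx': 477.5348365070347, 'fy': 477.5348365070347, 'cx': 332.4644931856548, 'cy': 198.66412110711477, 'pose': [[0.0049, 0.999, -0.0453, 0.5817], [-0.9999, 0.0042, -0.0149, -0.0298], [-0.0147, 0.0453, 0.9989, 0.9984], [0.0, 0.0, 0.0, 1.0]]}
[-3.14044355e+00 -2.62438693e-04  4.14783789e-01] 0.1
```

View pics/scene0.png

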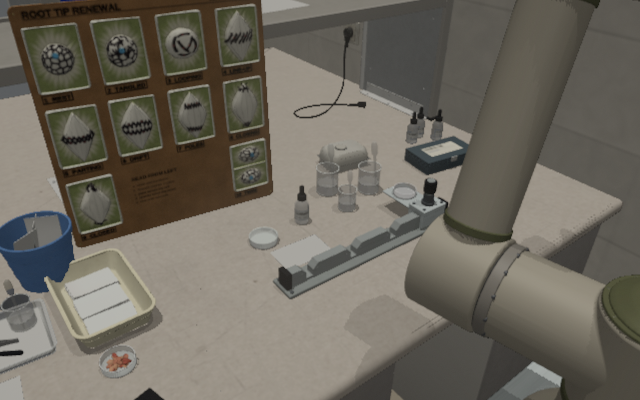

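View pics/top0.png

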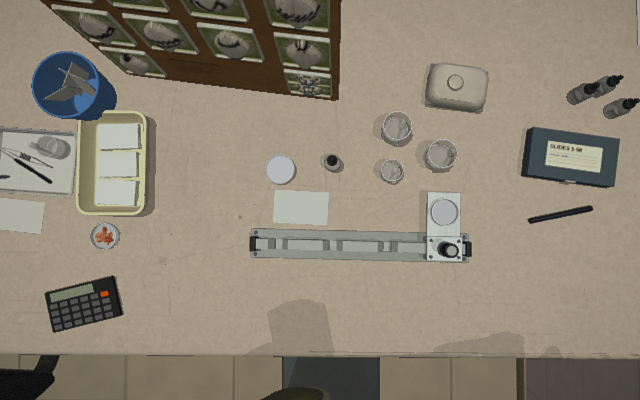

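The top view shows the knob at about (449,250) and the rail running left to (255,242). Beyond it stand the smallest beaker at (391,170), the bottle at (333,163) and the dish at (281,170), so the small beaker looks to be opposite the 0.110 notch. I'll enlarge both views for pixel readings.

```bash
python3 - <<'E'
import cv2
a=cv2.imread("pics/top0.png")[145:275,240:480]; b=cv2.imread("pics/scene0.png")[165:305,260:460]
cv2.imwrite("pics/c1.png",cv2.resize(a,None,fx=3.3,fy=3.3,interpolation=2)); cv2.imwrite("pics/c2.png",cv2.resize(b,None,fx=4,fy=4,interpolation=2))
E
```

```text
(no output)
```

View pics/c1.png

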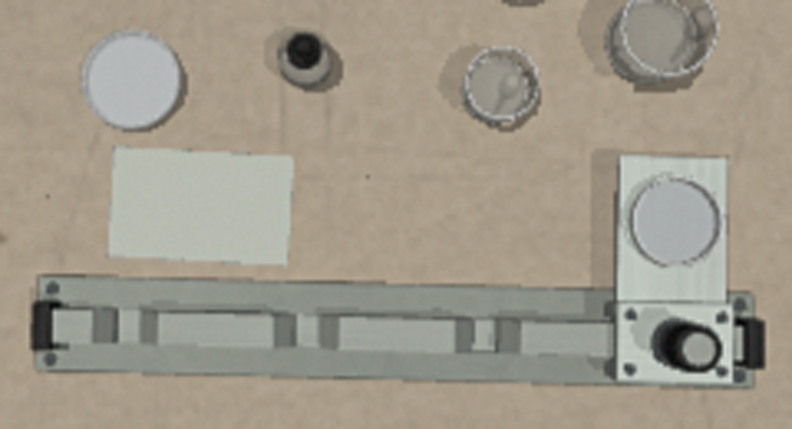

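View pics/c2.png

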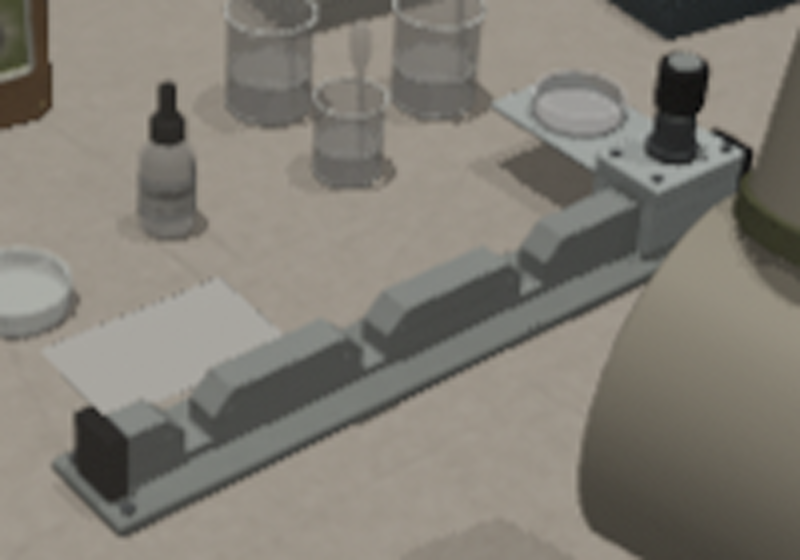

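Enlarged, the knob top centre is at (451.5,249.8) in top and (431.5,181) in scene. The three free notches sit at crop x 125, 306 and 488, and the small beaker at x≈500 is opposite the first.

```bash
cat > h.py <<'E'
import numpy as np
from cell import arm
def ray(n,u,v):
    p=arm.camera_params(n); T=p["pose"]
    return T[:3,3],T[:3,:3]@np.array([(u-p["cx"])/p["fx"],-(v-p["cy"])/p["fy"],-1])
def atz(n,u,v,z):
    o,d=ray(n,u,v); return o+d*(z-o[2])/d[2]
E
python3 - <<'E'
from h import *
c=lambda x,y,z:atz("top",240+x/3.3,145+y/3.3,z)
k=c(698,346,.114); print("knob",k,atz("scene",260+686/4,165+64/4,.114))
print("saddle ctr",(c(614,380,.056)+c(728,380,.056))/2)
a,b=c(35,371,.01),c(754,387,.01); d=(a-b)[:2]; d/=np.linalg.norm(d); print("dir",d,"len",np.linalg.norm(a-b))
a,b=c(125,327,.05),c(488,336,.05); d2=(a-b)[:2]; print("notch",np.linalg.norm(d2),d2/np.linalg.norm(d2))
for n,x,y,z in[("beaker",503,85,.055),("bottle",304,50,.08),("dish",133,80,.01),("n1",488,336,.05)]:
    print(n,(q:=c(x,y,z)),(q-k)[:2]@d)
print("beaker scene base",atz("scene",260+348/4,165+172/4,0))
yaw=np.arctan2(d[1],d[0])-np.pi/2; print(yaw)
for s in(0,.11):
  for z in (.22,.095):
    P=[*(k[:2]+d*s),z]
    for y in(yaw,yaw+np.pi): print(s,z,y,arm.solve_ik(P,[np.pi,0,y]))
E
```

```text
knob [ 0.52850731 -0.23592525  0.114     ] [ 0.52523537 -0.23426005  0.114     ]
saddle ctr [ 0.50483421 -0.23334062  0.056     ]
dir [0.01605215 0.99987116] len 0.4482400441929148
notch 0.21781908837323988 [0.01903147 0.99981889]
beaker [ 0.680243   -0.13412382  0.055     ] 0.10422399473275296
bottle [ 0.69781043 -0.01504547  0.08      ] 0.2235690022076861
dish [0.68732389 0.09384266 0.01      ] 0.3322747676923645
n1 [ 0.52989651 -0.1255934   0.05      ] 0.11033993459356499
beaker scene base [ 0.68098095 -0.13391512  0.        ]
-0.016052841133383122
0 0.22 -0.016052841133383122 [-6.22174496e-01  4.56394859e-01  1.37847985e+00 -4.44089210e-16
  1.30671794e+00  9.64674672e-01]
0 0.22 3.12553981245641 [-0.6221745   0.45639486  1.37847985  0.          1.30671794 -2.17691798]
0 0.095 -0.016052841133383122 [-6.22174496e-01  5.92538392e-01  1.51416660e+00 -4.44089210e-16
  1.03488766e+00  9.64674672e-01]
0 0.095 3.12553981245641 [-0.6221745   0.59253839  1.5141666   0.          1.03488766 -2.17691798]
0.11 0.22 -0.016052841133383122 [-4.48217936e-01  3.83306697e-01  1.48680795e+00 -4.44089210e-16
  1.27147801e+00  1.13863123e+00]
0.11 0.22 3.12553981245641 [-0.44821794  0.3833067   1.48680795  0.          1.27147801 -2.00296142]
0.11 0.095 -0.016052841133383122 [-4.48217936e-01  5.29991845e-01  1.62290279e+00 -4.44089210e-16
  9.88698023e-01  1.13863123e+00]
0.11 0.095 3.12553981245641 [-0.44821794  0.52999185  1.62290279  0.          0.98869802 -2.00296142]
```

Both cameras agree to 3 mm: knob at (0.527,-0.235), beaker 0.104 along the rail, so the target is the 0.110 notch. Next I go to the knob and grip it.

```bash
python3 - <<'E'
from h import *
O=[np.pi,0,-.017]
arm.move_pose([.527,-.235,.2],O); arm.set_gripper(.7)
arm.move_l([.527,-.235,.097],O,feed=.1)
print(arm.read_ft_force())
arm.set_gripper(.38);print(arm.read_opening(),arm.read_ft_force())
arm.set_gripper(0)
print(arm.read_opening(),arm.read_ft_force(),arm.read_gripper_force(),arm.read_ee_pos(),arm.read_time_s())
import cv2
cv2.imwrite("pics/g.png",arm.get_image("scene")[100:300,200:520,::-1].repeat(2,0).repeat(2,1))
E
```

```text
[ 0.35572258 -1.22294107  0.38581117]
0.3846588448989454 [ 0.39199791 -0.15144565  0.28408677]
0.305996824405597 [ 0.11951433 -0.39067961 -0.02637081] 30.0000081025064 [ 0.52698659 -0.23501165  0.09697531] 4.1833
```

View pics/g.png

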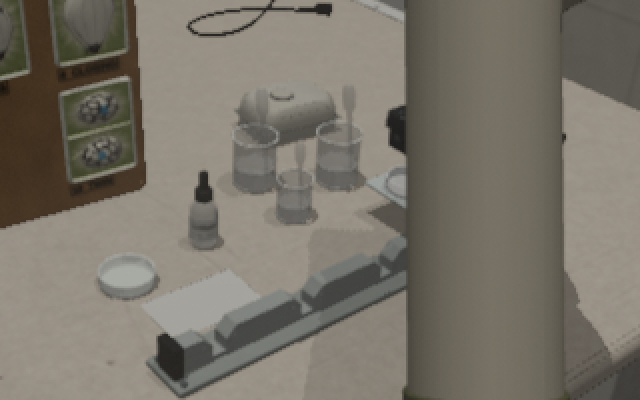

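The arm hides the knob in this view and the beaker stands undisturbed at (294,195). The opening of 27 mm at 30 N fits the 28 mm knob, so I lift and check the spring force.

```bash
python3 - <<'E'
from h import *
O=[np.pi,0,-.017]
p=np.array([.527,-.235,.097])
arm.move_l(p+[0,0,.031],O,feed=.05); arm.sleep(.2)
f=arm.read_ft_force(); print(f,arm.read_opening(),arm.read_ee_pos())
if -12<f[2]<-6:
    q=p+[.0019,.110,.031]
    arm.move_l(q,O,feed=.06); arm.sleep(.2); print(arm.read_ft_force(),arm.read_ee_pos())
    arm.move_l(q-[0,0,.029],O,feed=.05); arm.sleep(.2); print(arm.read_ft_force(),arm.read_opening(),arm.read_ee_pos(),arm.read_time_s())
E
```

```text
[ 2.72016618  0.57648021 -8.41970965] 0.3072428106341022 [ 0.52690753 -0.23490275  0.12771306]
[ 4.91994959  0.38798118 -9.261459  ] [ 0.52901424 -0.12504905  0.12800833]
[ 4.25263872 -1.03178822 -6.55873514] 0.30510709182056744 [ 0.52902961 -0.12512762  0.09898299] 8.3167
```

The force fits a plunger nearly home. Release, back off upward and check.

```bash
python3 - <<'E'
from h import *
import cv2
arm.set_gripper(.7); print(arm.read_opening(),arm.read_ft_force())
arm.move_l([.529,-.125,.22],feed=.1)
arm.move_pose([.25,-.40,.30],[np.pi,0,-.017]); arm.sleep(.3)
cv2.imwrite("pics/e.png",cv2.resize(arm.get_image("scene")[140:300,240:460,::-1],None,fx=3.5,fy=3.5,interpolation=2))
cv2.imwrite("pics/et.png",cv2.resize(arm.get_image("top")[145:275,240:480,::-1],None,fx=3.3,fy=3.3,interpolation=2))
print(arm.read_time_s())
E
```

```text
0.7036877862291891 [ 0.11876534  0.07070237 -0.5752521 ]
12.225
```

View pics/e.png

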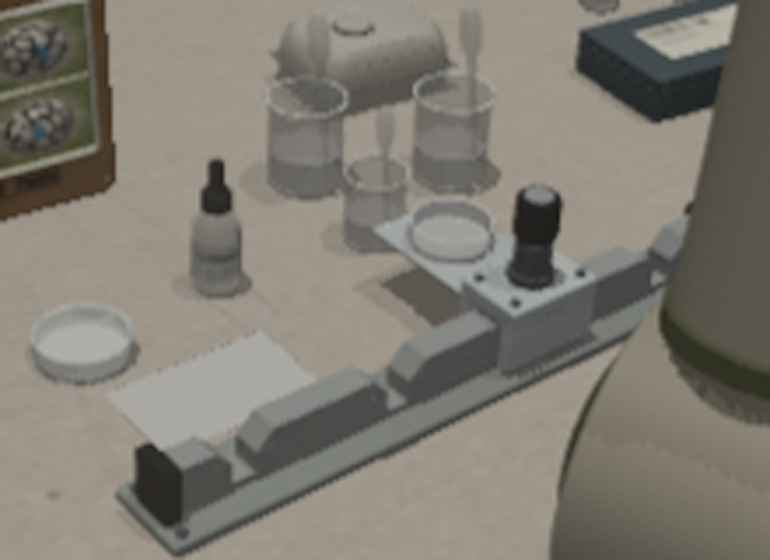

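View pics/et.png

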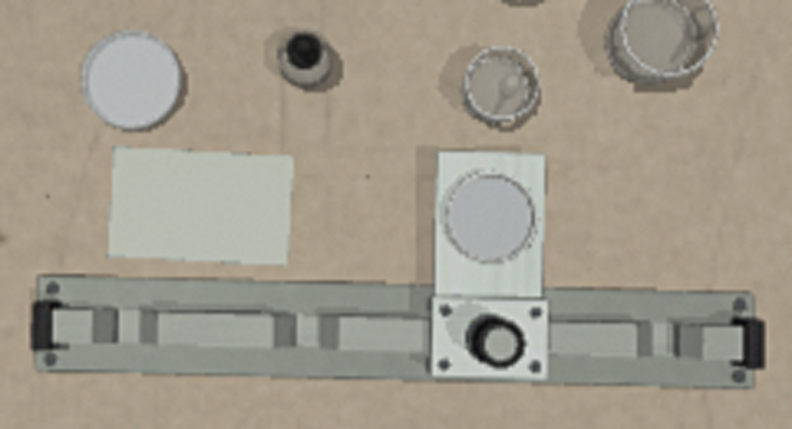

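The carriage stands opposite the small beaker, which is unmoved at (503,85). The knob top is at (393.4,195.1) in scene and crop (502,342) in top. I triangulate its height to confirm it is home.

```bash
python3 - <<'E'
from h import *
def tri(s,t):
    o1,d1=ray("scene",*s);o2,d2=ray("top",*t)
    x=np.linalg.lstsq(np.c_[d1,-d2],o2-o1,rcond=None)[0]
    return (o1+d1*x[0]+o2+d2*x[1])/2
a=tri((431.5,181),(451.5,249.8));b=tri((240+537/3.5,140+193/3.5),(240+502/3.3,145+342/3.3))
print(a,b,b-a)
if abs((b-a)[2])<.006 and abs((b-a)[1]-.11)<.006: print(arm.sign_off())
E
```

```text
[ 0.52801478 -0.23688465  0.11171151] [ 0.53090756 -0.12604079  0.11476585] [0.00289278 0.11084386 0.00305434]
the job is handed in; nothing more can be done
None
```

The job is handed in: the carriage now stands in the 0.110 m notch opposite the smallest beaker, measured 0.111 m along the rail with the knob 3 mm above its starting height, within measuring error of fully home; the knob is released, the beaker looks unmoved, and the clock was at about 12 s of the 35 allowed.

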